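Put a spare filter cassette away under the weighted arm

TASK

Put the loose long filter cassette away in the holder: slide it in on top of the two cassettes already there, under the weighted arm, until it is fully home against the back stop and lies flat and squarely on the pile. Then turn the holder's stock dial to 3, the number of cassettes it now holds, and let go of it. Leave the short cassette and the other things on the worktop where they are.

Things in the scene. Friction and masses are not known exactly. Their poses are not given: they have to be found in the camera images.
- holder: Aluminium holder, fixed. Origin on the worktop; +x = direction in which cassettes are pushed in, from the open front. Floor plate 8 mm thick, x -60 to 95, y -45 to 45 mm, with a wing to y = -118 (x -55 to 45) that carries the dial. Back stop face at x = 70 mm, top z = 36. Hinge cheeks behind it, to z = 52. Two cassettes lie in it, so the pile's top is at z = 24 mm.
- holder_home (a point): The point in the holder where the middle of the underside of the third cassette belongs: holder x = +15, y = 0, z = 24 mm. Axes as the holder's. Keep the arm's wrist clear of the bottle shelf above the worktop's back: its front rail runs along y at world x = 0.63 m, z = 0.44 m (28 mm thick).
- weighted_arm: Dark steel hold-down arm with a steel weight block (top z = 61 mm), hinged behind the back stop about the holder's y axis. Origin on the hinge (holder x = 81, y = 0, z = 44 mm). It reaches towards the open front and swings up freely, falling back by its weight. A cassette pushed in along the top of the pile lifts its tongue and passes under its pad.
- pad_point (a point): Lowest point of the arm's polished, slippery rounded pad, 30 mm wide, which rests on the uppermost cassette at holder x = 15 mm, pressing with about 2 N. In front of it the 24 mm wide tongue turns up at about 32 degrees; its tip is at holder x = -13 mm, about 20 mm above the pile.
- cassette_new: The loose long filter cassette: flat rigid plate with white frame and grey ribbed filling, 110 (its x) x 56 (its y) x 8 mm, 80 g, lying flat on the worktop. Origin at the centre of its underside. Both ends and both faces are alike. It can be gripped across its 56 mm width.
- cassette_short: A similar but short cassette, 74 x 56 x 8 mm, lying loose on the worktop; not wanted, stays where it is. Origin at the centre of its underside.
- pile_low: The lower of the two cassettes in the holder, same as the long one (110 x 56 x 8 mm). Origin at the centre of its underside.
- pile_top: The upper of the two cassettes in the holder, same as the long one. Origin at the centre of its underside.
- dial (a joint): Angle of the stock dial, a black pointer knob on the holder's wing. Grows clockwise seen from above. Four click positions 0.6 rad apart: 0 rad = 1 (one pip on the scale), 0.6 = 2 (two pips), 1.2 = 3 (three pips), 1.8 = 4; a spring pulls it into the nearest (about 0.1 N m to pass). Starts at 1 or 2. At value q its pointer stands 0.9 rad - q counterclockwise from the holder's +x.
- dial_grip (a point): On the dial's axis (holder x = -8, y = -88 mm), at mid height of its grip bar, z = 28 mm. The point's x axis lies along the bar towards the pointer end. The bar is 12 mm thick, 36 mm long, from z = 16 to 36 mm, on a fluted skirt 42 mm across. A small click housing stands beside the skirt (holder x -54 to -30, y -97 to -79, top z = 20 mm); the scale pips are on the other side.
- cup_6: White mug, 80 x 109 x 95 mm, a bystander. Origin at the centre of its underside.
- cap_black: Small black bottle cap, 57 mm wide, 24 mm high, a bystander. Origin at the centre of its underside.
- cap_grey: Larger grey bottle cap, 69 mm wide, 24 mm high, a bystander. Origin at the centre of its underside.
- teaspoon: Steel teaspoon, 132 mm long, lying flat, a bystander. Origin at the centre of its underside.
- holder_mouth (a point): On the holder's floor between the tips of its guides (holder x = 15, y = 0, z = 8 mm). Side guides 62 mm apart run from holder x = 30 to 70 mm, up to z = 40 mm; their mouths flare out to 80 mm apart at x = 14 mm. In front of x = 14 mm nothing stands beside the pile on the holder, bar the dial.

How it is judged:
On the way, in this order (a step that is already met when the one before it is completed fails the run):
1. the long cassette lies home on the pile under the arm (horizontal distance between cassette_new and holder_home below 0.007 m and z of cassette_new in the frame of holder_home below 0.004 m and contact force between weighted_arm and cassette_new above 0.3 N), for 0.2 s.
2. the stock dial is turned to 3 (value of joint dial between 1.05 and 1.35 rad), for 0.2 s.
At the end, for the whole second after the job is handed in: The long cassette lies flat on the pile (height within 3 mm), within 7 mm of its home point and 0.09 rad of square, the weighted arm resting on it; the two others are still home (within 8 mm); the dial is in click position 3 (1.2 +- 0.15 rad) (all of step 2 and horizontal distance between cassette_new and holder_home below 0.007 m and z of cassette_new in the frame of holder_home between -0.003 and 0.003 m and angle between the x axis of cassette_new and the x axis of holder, either way round below 0.09 rad and contact force between weighted_arm and cassette_new above 0.3 N and x of each of pile_low, pile_top in the frame of holder above 0.007 m and linear speed of cassette_new below 0.01 m/s); the robot touches nothing.
It fails at once if the short cassette is moved by more than 30 mm (distance of cassette_short from where it was at the start of the episode above 0.03 m).
It fails at once if a bystander is moved by more than 30 mm (distance of any of cup_6, cap_black, cap_grey, teaspoon from where it was at the start of the episode above 0.03 m).
It also fails if it takes over 45 s, if anything falls off the work surface, if the arm or the gripper's body presses on something with over 40 N, if the wrist force passes 120 N, or if a joint passes its speed limit or range.

ROBOT

A 6-joint arm with a two-finger parallel gripper is mounted at the origin on a cart in front of the work surface, level with it; the furniture and walls round the work are solid. World frame = base frame: x ahead of the robot, y to its left, z up, the work surface at z = 0. Lengths are in m, angles in rad, forces in N, time in s.
With the tool pointing down it reaches from about 0.35 to 0.975 m from the base axis. Payload 4.9 kg.
Tool frame: the origin (TCP) lies midway between the tips of the shut fingers; the grasp point (between the pads) lies 19 mm behind it; z points along the fingers, y is the line along which they close (so a half turn about z gives the same grasp; the last joint's range is limited). The gripper opens to 85 mm and grips with 20 to 120 N. Pads are 22 mm wide; open, the fingers measure 114 mm over their backs; the gripper's body (76 mm by 85 mm) begins 54 mm behind the grasp point. The pads swing forward as they close: fully open they stand 13 mm farther back than shut.
Start: joints at [1.175, 0.053, 1.613, -0, 1.476, -0.119], TCP at [0.171, 0.601, 0.206] pointing down, gripper open.
Joint ranges: [-3.01, 3.01], [-1.01, 2.22], [0.06, 2.58], [-1.02, 4.17], [0.09, 2.62], [-3.14, 3.14]. Speed limits (rad/s): [2.57, 2.57, 3.14, 3.14, 3.14, 3.14].

INTERFACE

Orientations are given as a unit quaternion [w, x, y, z].
In Python, from plant import state, grab_frame, job_done, cut_out, place_of gives the robot as it stands.
- The arm moves only by the tool jog_arm, never from a script. Its argument "motion" is text: rows parted by semicolons, each of 7 numbers parted by spaces: the opening in per cent of the stroke, from 0 (shut) to 100 (fully open), then the shift along the tool's x, y, z as a fraction of full scale, then the turn, a rotation vector about the tool's x, y, z as a fraction of full scale. A call has exactly 5 rows; each row is the pose to reach, as a shift and turn from the pose commanded when the call began, along the tool's axes at that moment; what a row does not reach only later rows make up. Full scale, the value 1, is 50 cm for a shift and 1.5 rad for a turn. A row lasts 1/8 s, in which the tool goes at most 62.5 mm and 10.7 degrees, less where a joint would pass 70% of its speed; a pose out of reach is approached as far as the arm can. A call with a number of a shift or a turn outside -1 to 1 is refused whole. A call with a gripper value outside its range is refused whole. The fingers move at their own pace and stop on an object; the grip force is fixed at half the most. Time passes only in rows, so rows that repeat a pose let the fingers close, or fill a call up. It gives the time, the measured TCP pose, the force, the opening and the grip force at its end, in the units of the state.
- state(): the state, without advancing time (a new reading comes with each control period).
- grab_frame(name): name is "scene" or "top"; returns a dict with "color" (384x512x3 uint8, red, green, blue), "range_z" (384x512 float32, m along the optical axis (not along the pixel's ray), 0 where there is no reading), "intrinsics" (3x3 intrinsics, pixels), "k1" (the pictures are not rectified: a ray, as slopes to the right and down, at radius r is drawn at 1 + k1 r^2 times it, then the intrinsics apply), "world_from_camera" (4x4, takes a point from camera to world coordinates). Camera axes: x right, y up, looking along -z (the intrinsics and any distortion apply to the point x, -y, -z); pixel columns grow to the right and rows downward; lengths in m; the calibration is good to about 2 mm. A picture is of the moment at which its call begins.
- job_done(): hands the job in; it is judged then, once.
Trained networks look in the newest picture that a camera, given by its name, has taken for a name from the list of things; names that differ only in an ending like _2 or _b are one class to them, and where a whole thing is asked for, a point or a joint stands for the part that bears it (a point fixed in the world has none). Each returns a list of dicts, best first, with "p" (0 to 1); they miss things now and then, are a little off and sometimes report something else, mostly with a low value. They report only what shows in the picture. A call takes as long as a camera call.
- cut_out(camera, thing): "pixels" (384x512 bool, what is visible of it).
- place_of(camera, thing): "at" ([x, y, z] in m, in world coordinates, good to about 4 mm: a listed point, or the origin of a listed thing).
The state is a dict: "time": time; "joint_pos": joint angles; "joint_vel": joint speeds; "joint_efforts": joint torques, N m; "tool_pos": TCP position; "tool_rot": TCP orientation; "contact_force": force on the tool from outside, world axes, zero at the start; "ft_torque": the same for the moment, N m; "gripper_width": opening from 0.0 (shut) to 1.0 (fully open); "grasp_force": force on a finger pad.
Only numpy, scipy, OpenCV 4.12 (cv2) and the standard library are available. Lean on these libraries where they do the work, as an engineer would, in place of code of your own. Each camera call takes 0.05 s, during which the arm holds its last target. There are 200 camera calls.

## Working session

There is one attempt and no reset: what is moved stays moved. The work goes in short steps, Python scripts to look and compute and a tool call to move; the robot and the scene stay as the last step left them, time stands still between calls to the robot, and variables do not carry over. Pictures are saved under pics/ and viewed, at most 10 in all, crops included, and the job is handed in when it is done.

Besides the shell and the picture viewer there is one more tool, called after ">>>" as name(argument=value, ...) on one line, values as JSON. jog_arm: Moves the arm, as the interface text tells. Shift numbers are shares of 50 cm and turn numbers shares of 1.5 rad, none past 1 either way. Its arguments: {"type":"object","properties":{"motion":{"type":"string"}},"required":["motion"]}

```bash
ls; mkdir -p pics
cat > h.py <<'E'
import numpy as np, cv2, sys
sys.path.insert(0,'.')
from plant import *
def save(cam,name):
    f=grab_frame(cam); cv2.imwrite('pics/'+name+'.png',f['color'][:,:,::-1]); return f
def cloud(f):
    K=f['intrinsics'];h,w=f['range_z'].shape
    u,v=np.meshgrid(np.arange(w),np.arange(h))
    p=cv2.undistortPoints(np.stack([u,v],-1).reshape(-1,1,2).astype(np.float64),K,np.array([f['k1'],0,0,0.]) ).reshape(h,w,2)
    z=f['range_z'];P=np.stack([p[...,0]*z,-p[...,1]*z,-z,np.ones_like(z)],-1)
    return (P@np.asarray(f['world_from_camera']).T)[...,:3]
E
python3 - <<'E'
from h import *
f=save('scene','s0');g=save('top','t0')
print(np.round(f['world_from_camera'],3),np.round(g['world_from_camera'],3),g['intrinsics'])
for c in('scene','top'):
  for t in ['holder','holder_home','pad_point','cassette_new','cassette_short','pile_top','dial_grip','cup_6','cap_black','cap_grey','teaspoon','holder_mouth','weighted_arm']:
    r=place_of(c,t); print(c,t,[(round(d['p'],2),np.round(d['at'],3).tolist()) for d in r[:2]])
print(state())
E
```

```text
pics
[[ 0.88   0.331 -0.341  0.207]
 [-0.476  0.627 -0.617 -0.716]
 [ 0.01   0.705  0.709  0.836]
 [ 0.     0.     0.     1.   ]] [[ 0.025  0.99  -0.14   0.395]
 [-1.     0.027  0.014 -0.079]
 [ 0.017  0.14   0.99   1.251]
 [ 0.     0.     0.     1.   ]] [[389.83198495   0.         255.13373707]
 [  0.         389.83198495 191.84169825]
 [  0.           0.           1.        ]]
scene holder [(0.85, [0.542, -0.034, 0.0])]
scene holder_home [(0.85, [0.552, -0.041, 0.025])]
scene pad_point [(0.58, [0.551, -0.048, 0.023])]
scene cassette_new [(0.67, [0.467, 0.312, -0.004])]
scene cassette_short [(0.68, [0.455, -0.318, -0.002])]
scene pile_top [(0.51, [0.464, 0.311, -0.0]), (0.49, [0.555, -0.047, 0.014])]
scene dial_grip [(0.57, [0.461, -0.056, 0.024])]
scene cup_6 [(0.64, [0.63, -0.263, 0.004]), (0.22, [0.555, -0.047, 0.014])]
scene cap_black []
scene cap_grey [(0.51, [0.671, 0.257, -0.002])]
scene teaspoon [(0.64, [0.59, 0.274, -0.002]), (0.59, [0.486, -0.483, -0.0])]
scene holder_mouth [(0.67, [0.551, -0.043, 0.011])]
scene weighted_arm [(0.6, [0.572, -0.108, 0.044]), (0.15, [0.466, 0
[... 762 characters left out ...]
7496514e+00,  5.27500820e-02,  1.61290484e+00,  7.49991451e-06,
        1.47598454e+00, -1.19015452e-01]), 'joint_vel': array([ 4.75697176e-04,  9.32231211e-05, -8.01237606e-04, -2.15848392e-04,
        8.84929139e-04, -1.34855370e-03]), 'joint_efforts': array([ 7.15717615e-04, -3.93681371e+01, -3.70447505e+01, -6.74503099e-05,
        6.17468013e-04,  2.80474950e-06]), 'tool_pos': array([0.17080851, 0.60118813, 0.2056696 ]), 'tool_rot': array([-9.56871017e-06,  1.37966737e-01,  9.90436863e-01, -2.16831557e-05]), 'contact_force': array([-0.03696726, -0.33748632, -0.17245535]), 'ft_torque': array([ 0.00768204,  0.00299014, -0.04685572]), 'grasp_force': 0.0, 'gripper_width': 1.001310215923378}
```

View pics/t0.png

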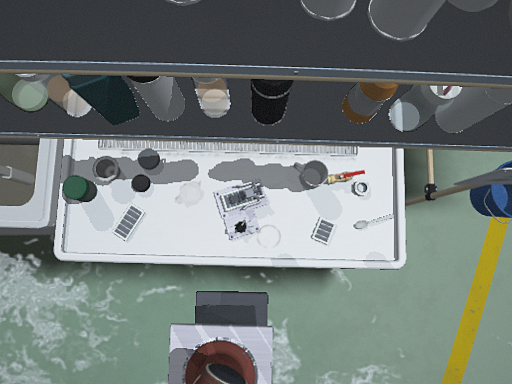

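View pics/s0.png

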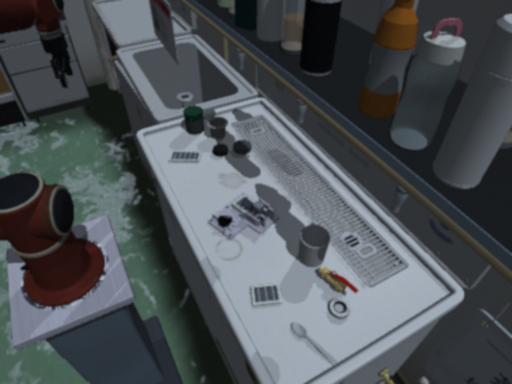

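The top view shows the long cassette at (129,222), the short one at (323,230) and the holder at (240,205). The dial is at about (240,227), so the holder opens towards +y. Next I measure the yaws.

Run:
```python
from h import *
ims=[]
for c in('scene','top'):
  f=grab_frame(c); P=cloud(f)
  for t in ['cassette_new','holder','pile_top','weighted_arm','dial']:
    for d in cut_out(c,t)[:1]:
      m=d['pixels']&(f['range_z']>0); q=P[m]
      if t=='cassette_new': q=q[(q[:,2]>-.01)&(q[:,2]<.02)]
      if len(q)<5: continue
      r=cv2.minAreaRect((q[:,:2]*1000).astype(np.float32)); print(c,t,round(d['p'],2),len(q),np.round(np.median(q,0),3),np.round(cv2.boxPoints(r)).tolist(), [np.round(x,1) for x in r[1]])
  ce=(240,216) if c=='scene' else (240,208)
  cr=f['color'][ce[1]-38:ce[1]+38,ce[0]-50:ce[0]+50]
  ims.append(cv2.resize(cr,None,fx=7.8,fy=7.8,interpolation=cv2.INTER_CUBIC)[:,:,::-1])
cv2.imwrite('pics/c0.png',cv2.resize(np.hstack(ims),(800,304)) if 0 else np.vstack([cv2.resize(i,(395,300)) for i in ims]))
```

```text
scene cassette_new 0.73 330 [0.464 0.306 0.006] [[398.0, 307.0], [498.0, 253.0], [528.0, 308.0], [428.0, 362.0]] [np.float64(62.5), np.float64(113.8)]
scene holder 0.59 1708 [ 0.522 -0.07   0.011] [[412.0, -6.0], [464.0, -160.0], [640.0, -101.0], [588.0, 53.0]] [np.float64(186.2), np.float64(162.7)]
scene pile_top 0.74 227 [ 0.539 -0.038  0.024] [[497.0, -7.0], [531.0, -101.0], [592.0, -79.0], [557.0, 15.0]] [np.float64(64.5), np.float64(100.5)]
scene weighted_arm 0.53 223 [ 0.557 -0.075  0.048] [[530.0, -22.0], [561.0, -118.0], [600.0, -106.0], [569.0, -10.0]] [np.float64(41.0), np.float64(100.5)]
scene dial 0.67 146 [ 0.457 -0.057  0.024] [[439.0, -35.0], [442.0, -71.0], [491.0, -67.0], [488.0, -31.0]] [np.float64(49.1), np.float64(35.5)]
top cassette_new 0.67 551 [0.466 0.307 0.006] [[406.0, 309.0], [501.0, 258.0], [526.0, 305.0], [432.0, 356.0]] [np.float64(53.8), np.float64(107.6)]
top holder 0.85 1782 [ 0.514 -0.054  0.009] [[411.0, -15.0], [467.0, -166.0], [625.0, -107.0], [569.0, 44.0]] [np.float64(169.0), np.float64(161.1)]
top pile_top 0.67 401 [ 0.547 -0.039  0.023] [[508.0, -5.0], [543.0, -107.0], [598.0, -88.0], [563.0, 14.0]] [np.float64(58.1), np.float64(108.4)]
top weighted_arm 0.71 334 [ 0.454 -0.316  0.007] [[413.0, -326.0], [479.0, -353.0], [497.0, -307.0], [431.0, -281.0]] [np.float64(49.4), np.float64(70.6)]
top dial 0.67 93 [ 0.459 -0.054  0.02 ] [[443.0, -69.0], [474.0, -70.0], [476.0, -38.0], [444.0, -37.0]] [np.float64(32.0), np.float64(31.5)]
```

View pics/c0.png

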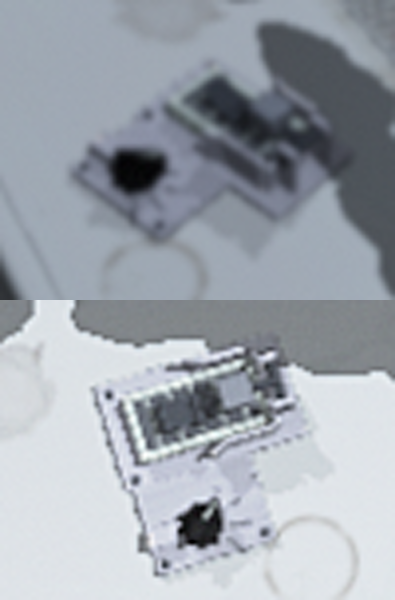

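```bash
cat >> h.py <<'E'
from scipy.spatial.transform import Rotation as R
# holder / cassette estimates
HY=np.radians(-71.); HOME=np.array([.550,-.045,.024])
def hol(x,y,z): # holder frame -> world (HOME = holder 15,0,24)
    c,s=np.cos(HY),np.sin(HY); dx=x-.015
    return np.array([HOME[0]+c*dx-s*y, HOME[1]+s*dx+c*y, z])
def go(p,yaw_y,s=None):
    """p: TCP target, yaw_y: world yaw (rad) of tool y axis, tool down. prints fractions"""
    s=s or state(); q=s['tool_rot']; Rc=R.from_quat([q[1],q[2],q[3],q[0]])
    y=np.array([np.cos(yaw_y),np.sin(yaw_y),0]); z=np.array([0,0,-1.]); x=np.cross(y,z)
    Rt=R.from_matrix(np.stack([x,y,z],1))
    d=Rc.inv().apply(np.asarray(p)-s['tool_pos'])/.5; r=(Rc.inv()*Rt).as_rotvec()/1.5
    print('cmd',np.round(d,4),np.round(r,4),'t',round(s['time'],2),'pos',np.round(s['tool_pos'],4))
E
python3 - <<'E'
from h import *
d=np.radians(-28.3);c=np.array([.465,.308]);g=c-.038*np.array([np.cos(d),np.sin(d)]);print(g)
go([*g,.06],d+np.pi/2)
E
```

```text
[0.43154186 0.32601535]
cmd [-0.6521 -0.3869  0.2914] [-0.     -0.      0.1448] t 2.0 pos [0.1708 0.6012 0.2057]
```

>>> jog_arm(motion="100 -0.13 -0.08 0.05 0 0 0.04; 100 -0.26 -0.16 0.1 0 0 0.08; 100 -0.39 -0.24 0.15 0 0 0.12; 100 -0.5 -0.3 0.2 0 0 0.145; 100 -0.5 -0.3 0.2 0 0 0.145")

```text
time: 2.62
tool_pos: [0.3715, 0.3871, 0.1053]
tool_rot: [0.0, 0.245, 0.97, 0.0]
contact_force: [0.3, 0.9, -0.5]
gripper_width: 1.001
grasp_force: 0.0
```

Run:
```python
from h import *
d=np.radians(-28.3);c=np.array([.465,.308]);g=c-.038*np.array([np.cos(d),np.sin(d)])
go([*g,.04],d+np.pi/2)
```

```text
cmd [-0.1637 -0.0506  0.1306] [ 0.0005  0.0002 -0.0005] t 2.62 pos [0.3715 0.3871 0.1053]
```

>>> jog_arm(motion="100 -0.1 -0.03 0.08 0 0 0; 100 -0.164 -0.05 0.13 0 0 0; 100 -0.164 -0.05 0.13 0 0 0; 85 -0.164 -0.05 0.13 0 0 0; 85 -0.164 -0.05 0.13 0 0 0")

```text
time: 3.25
tool_pos: [0.4308, 0.329, 0.0421]
tool_rot: [0.001, 0.244, 0.97, 0.001]
contact_force: [-0.0, 0.3, 0.2]
gripper_width: 0.85
grasp_force: 0.0
```

Run:
```python
from h import *
d=np.radians(-28.3);c=np.array([.465,.308]);g=c-.038*np.array([np.cos(d),np.sin(d)])
go([*g,-.002],d+np.pi/2)
f=grab_frame('scene');P=cloud(f)
for d in place_of('scene','cassette_new')[:2]: print(d)
cv2.imwrite('pics/s1.png',cv2.resize(f['color'][110:200,130:250],(720,540),interpolation=cv2.INTER_CUBIC)[:,:,::-1])
```

```text
cmd [-0.0039 -0.0047  0.0882] [0.0014 0.0007 0.0007] t 3.25 pos [0.4308 0.329  0.0421]
{'at': [0.4626, 0.3123, -0.0025], 'p': 0.72}
```

View pics/s1.png

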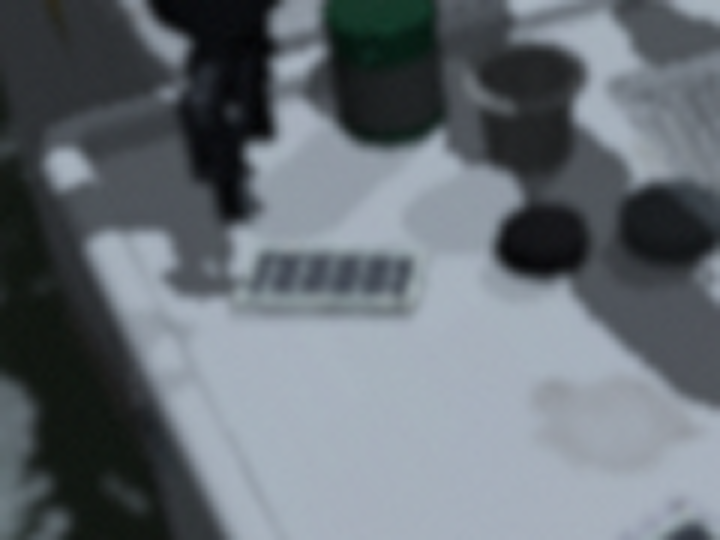

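The scene crop shows the gripper above the near end of the cassette, at crop (240,200) against (320,280), as intended. I descend and grip.

>>> jog_arm(motion="85 -0.003 -0.003 0.06 0 0 0; 85 -0.003 -0.003 0.088 0 0 0; 85 -0.003 -0.003 0.088 0 0 0; 40 -0.003 -0.003 0.088 0 0 0; 40 -0.003 -0.003 0.088 0 0 0")

```text
time: 3.98
tool_pos: [0.432, 0.3262, -0.0022]
tool_rot: [0.001, 0.245, 0.97, 0.001]
contact_force: [-0.2, 0.4, -0.2]
gripper_width: 0.432
grasp_force: 0.0
```

>>> jog_arm(motion="40 0 0 0 0 0 0; 40 0 0 0 0 0 0; 40 0 0 -0.03 0 0 0; 40 0 0 -0.08 0 0 0; 40 0 0 -0.12 0 0 0")

```text
time: 4.6
tool_pos: [0.4318, 0.326, 0.0589]
tool_rot: [0.001, 0.245, 0.97, 0.001]
contact_force: [-1.1, 0.1, 0.7]
gripper_width: 0.4
grasp_force: 0.0
```

Run:
```python
from h import *
s=state();print(s['gripper_width'],s['grasp_force'])
f=grab_frame('top');P=cloud(f)
for d in place_of('top','cassette_new')[:2]: print(d)
for d in cut_out('top','cassette_new')[:1]:
      m=d['pixels']&(f['range_z']>0); q=P[m]; print(np.percentile(q,[5,50,95],axis=0)); print(cv2.minAreaRect((q[:,:2]*1000).astype(np.float32)))
f=grab_frame('scene')
cv2.imwrite('pics/s2.png',cv2.resize(f['color'][90:190,130:263],(798,600),interpolation=cv2.INTER_CUBIC)[:,:,::-1])
go([*hol(-.105,0,.08)[:2],.08],HY+np.pi/2)
```

```text
0.4000843945549968 0.0
{'at': [0.4636, 0.3106, -0.004], 'p': 0.74}
{'at': [0.5701, -0.1086, 0.0467], 'p': 0.73}
[[0.42450288 0.2700701  0.0019536 ]
 [0.46965086 0.30375216 0.00613825]
 [0.51063817 0.3351344  0.01020769]]
((465.95001220703125, 306.5709228515625), (56.47389602661133, 108.70849609375), 58.722625732421875)
cmd [-0.384  -0.3777 -0.0455] [9.000e-04 2.000e-04 4.966e-01] t 4.8 pos [0.4315 0.3258 0.0573]
```

View pics/s2.png

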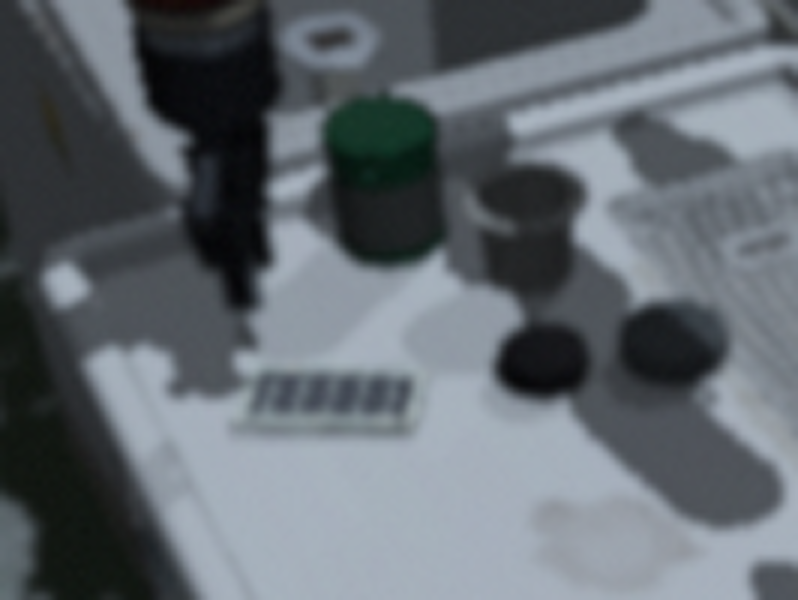

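The grasp missed: the opening ran through to 40 %, and the cassette still lies at crop (330,400). I use the depth cloud to see where the fingertips really are.

Run:
```python
from h import *
s=state();print(s['tool_pos'],s['gripper_width'])
for c in('scene','top'):
  f=grab_frame(c);P=cloud(f)
  m=(f['range_z']>0)&(abs(P[...,0]-.432)<.1)&(abs(P[...,1]-.326)<.1)
  for lo,hi in((.03,.06),(.06,.065),(.065,.07),(.07,.08),(.08,.1),(.1,.12)):
    q=P[m&(P[...,2]>lo)&(P[...,2]<hi)]
    if len(q): print(c,lo,len(q),np.round(q.min(0),3),np.round(q.max(0),3),np.round(np.median(q,0),3))
  q=P[m&(P[...,2]<.02)&(P[...,2]>.004)]
  r=cv2.minAreaRect((q[:,:2]*1000).astype(np.float32));print(len(q),r)
```

```text
[0.43152526 0.32581357 0.05733829] 0.39689854215955783
scene 0.08 35 [0.411 0.294 0.083] [0.452 0.343 0.1  ] [0.427 0.305 0.093]
scene 0.1 41 [0.412 0.295 0.101] [0.453 0.345 0.119] [0.428 0.302 0.109]
553 ((427.71673583984375, 327.6731872558594), (191.20361328125, 198.55020141601562), 1.456094741821289)
top 0.08 4 [0.425 0.298 0.087] [0.431 0.301 0.098] [0.428 0.301 0.096]
top 0.1 4 [0.424 0.298 0.104] [0.433 0.306 0.114] [0.428 0.299 0.108]
784 ((433.49127197265625, 323.65484619140625), (197.5362091064453, 194.47560119628906), 88.8421630859375)
```

Run:
```python
from h import *
s=state();p=s['tool_pos']
f=grab_frame('scene');P=cloud(f);T=np.linalg.inv(f['world_from_camera'])
def proj(p):
    c=T@np.r_[p,1]; return cv2.projectPoints(np.array([[c[0],-c[1],-c[2]]]),np.zeros(3),np.zeros(3),f['intrinsics'],np.array([f['k1'],0,0,0.]))[0].ravel()
y=np.array([.474,.88,0])
for off in(0,-.017,-.03):
  for dz in(0,.008,.02,.03): print(off,dz,proj(p+off*y+[0,0,dz]).round(1))
np.set_printoptions(linewidth=200)
print((P[130:150,164:178,2]*1000).round().astype(int)); print(f['color'][130:150,164:178].mean(-1).astype(int))
```

```text
0 0 [172.1 144.9]
0 0.008 [171.7 143.1]
0 0.02 [171.2 140.4]
0 0.03 [170.7 138.1]
-0.017 0 [171.2 147.9]
-0.017 0.008 [170.9 146.1]
-0.017 0.02 [170.3 143.3]
-0.017 0.03 [169.9 141. ]
-0.03 0 [170.6 150.2]
-0.03 0.008 [170.2 148.4]
-0.03 0.02 [169.7 145.6]
-0.03 0.03 [169.2 143.3]
[[159 160 161 161 159 151 139 136 107 108 105   0  -1  -3]
 [155 154 155 156 153 147 135 129 102 103 104  -4  -4  -1]
 [151 149 151 150 152 146 131 129  97  98 101  -1   0  -4]
 [138 140 139 139 144 141 134 124  93  95  93   0   3  -2]
 [135 136 138 135 139 138 138 124  90  88  90  82   1  -2]
 [133 134 135 133 134 131 131 115  86  86 836  -2   1   2]
 [  2  -2 115 114 119 117 113 111 109  82   0   0   4   1]
 [  1   2 113 114 109 113 112 104 106   3  -1   1   0   0]
 [ -2   3 102 108 107 107 109 105 103  -2  -1  -1   0  -1]
 [ -1  -4  99 105 104 104 105 100 100  -1  -2  -3  -1  -2]
 [ -2  -5  94  99  99  98 101  98  96  -3   1  -1   3   0]
 [ -1  -3   0  96  95  95  98  94  89  88   0  -3  -1  -2]
 [  0   0   1  91  88  88  92  91  87  -1  -3  -2   2  -3]
 [ -2  -4  -2  -2  81  82  83  79  82   1   4  -4  
[... 843 characters left out ...]
6  57  30  12  11  23  50  90 135 158 161 157 155]
 [ 84  78  62  36  17  10  19  41  78 119 146 155 154 154]
 [ 85  81  66  42  19   8  15  37  70 109 139 152 156 154]
 [ 84  81  72  50  27  19  22  40  75 113 142 153 154 156]
 [ 84  83  77  62  47  39  44  67  96 127 146 153 155 154]
 [ 85  84  81  76  68  61  71 102 126 143 152 154 155 155]
 [ 85  85  86  82  78  71  85 119 142 152 155 154 155 155]
 [ 84  85  84  83  80  72  81 112 139 151 155 154 154 154]
 [ 84  84  84  84  81  73  72  91 119 144 153 155 155 154]
 [ 83  86  84  84  84  84  84  86 108 137 152 154 154 154]
 [ 84  85  83  86  96 114 125 125 130 145 153 154 154 154]
 [ 86  85  83  88 106 142 161 161 160 160 159 157 157 158]]
```

The depth image puts the fingertips about 24 mm above the reported TCP at 40 % opening. I go lower step by step, watching force and depth.

>>> jog_arm(motion="82 0 0 0 0 0 0; 82 0 0 0.06 0 0 0; 82 0 0 0.12 0 0 0; 82 0 0 0.134 0 0 0; 82 0 0 0.134 0 0 0")

```text
time: 5.58
tool_pos: [0.431, 0.3255, -0.0106]
tool_rot: [-0.0, 0.245, 0.97, -0.0]
contact_force: [0.0, -0.2, 0.3]
gripper_width: 0.82
grasp_force: 0.0
```

```bash
cat >> h.py <<'E'
def tips():
    s=state();p=s['tool_pos'];print(p.round(4),s['gripper_width'].round(3),s['contact_force'].round(1),s['time'])
    q=s['tool_rot'];Rc=R.from_quat([q[1],q[2],q[3],q[0]])
    f=grab_frame('scene');P=cloud(f);L=Rc.inv().apply((P-p).reshape(-1,3))
    m=(f['range_z'].ravel()>0)&(abs(L[:,0])<.025)&(abs(L[:,1])<.07)&(P[...,2].ravel()>.013)&(L[:,2]>-.05)
    for sg in(1,-1):
        k=L[m&(L[:,1]*sg>0)]; k=k[np.argsort(-k[:,2])][:8]; print(sg,'low pts local',(k*1000).round().astype(int).tolist())
E
python3 -c "
from h import *
tips()"
```

```text
Traceback (most recent call last):
  File "h.py", line 26, in tips
    s=state();p=s['tool_pos'];print(p.round(4),s['gripper_width'].round(3),s['contact_force'].round(1),s['time'])
                                               ^^^^^^^^^^^^^^^^^^^^^^^^
AttributeError: 'float' object has no attribute 'round'
```

```bash
sed -i "s/s\['gripper_width'\].round(3)/s['gripper_width']/" h.py
python3 -c "
from h import *
tips()"
```

```text
[ 0.431   0.3255 -0.0106] 0.820324885311792 [ 0.  -0.2  0.3] 5.575
1 low pts local [[-2, 40, -30], [5, 38, -32], [-7, 36, -33], [0, 34, -35], [5, 39, -36], [-11, 38, -37], [-7, 37, -37], [-10, 43, -38]]
-1 low pts local [[-8, -40, -35], [9, -42, -36], [-6, -44, -38], [-9, -40, -39], [-4, -48, -41], [0, -48, -41], [-7, -44, -43], [3, -50, -43]]
```

>>> jog_arm(motion="82 0 0 0.008 0 0 0; 82 0 0 0.016 0 0 0; 82 0 0 0.02 0 0 0; 82 0 0 0.024 0 0 0; 82 0 0 0.024 0 0 0")

```text
time: 6.25
tool_pos: [0.431, 0.3255, -0.0225]
tool_rot: [-0.0, 0.245, 0.97, -0.0]
contact_force: [-0.2, 0.5, -0.0]
gripper_width: 0.821
grasp_force: 0.0
```

>>> jog_arm(motion="78 0 0 0.003 0 0 0; 76 0 0 0.006 0 0 0; 76 0 0 0.009 0 0 0; 76 0 0 0.012 0 0 0; 76 0 0 0.012 0 0 0")

```text
time: 6.88
tool_pos: [0.4311, 0.3256, -0.0285]
tool_rot: [-0.0, 0.245, 0.97, -0.0]
contact_force: [-0.1, 0.5, 0.1]
gripper_width: 0.763
grasp_force: 0.0
```

```bash
sed -i 's/>.013)&/>.009)\&/' h.py
python3 -c "
from h import *
tips()"
```

```text
[ 0.4311  0.3256 -0.0285] 0.7626353037492664 [-0.1  0.5  0.1] 6.875
1 low pts local [[-8, 36, -38], [-2, 30, -38], [-5, 34, -39], [2, 34, -39], [-1, 34, -39], [-9, 34, -44], [-6, 34, -44], [-3, 30, -47]]
-1 low pts local [[-23, -11, -38], [-10, -40, -38], [-7, -46, -39], [0, -42, -40], [-4, -44, -42], [-8, -45, -43], [7, -45, -43], [-7, -40, -43]]
```

>>> jog_arm(motion="40 0 0 0 0 0 0; 40 0 0 0 0 0 0; 40 0 0 0 0 0 0; 40 0 0 0 0 0 0; 40 0 0 0 0 0 0")

```text
time: 7.55
tool_pos: [0.4318, 0.326, -0.0276]
tool_rot: [0.0, 0.245, 0.97, 0.0]
contact_force: [0.5, 0.6, 4.5]
gripper_width: 0.629
grasp_force: 63.6
```

Run:
```python
from h import *
p=hol(-.125,0,.03);print(p); go(p,HY+np.pi/2)
```

```text
[0.50442046 0.0873726  0.03      ]
cmd [-0.3543 -0.3512 -0.1154] [9.000e-04 2.000e-04 4.966e-01] t 7.55 pos [ 0.4318  0.326  -0.0276]
```

>>> jog_arm(motion="40 0 0 -0.06 0 0 0; 40 -0.07 -0.07 -0.115 0 0 0.11; 40 -0.15 -0.15 -0.115 0 0 0.22; 40 -0.23 -0.23 -0.115 0 0 0.33; 40 -0.3 -0.3 -0.115 0 0 0.43")

```text
time: 8.18
tool_pos: [0.4914, 0.1205, 0.0283]
tool_rot: [-0.001, 0.542, 0.841, -0.001]
contact_force: [0.5, 0.7, -1.3]
gripper_width: 0.63
grasp_force: 63.4
```

Run:
```python
from h import *
p=hol(-.125,0,.02); go(p,HY+np.pi/2)
```

```text
cmd [-0.0711 -0.0036  0.0165] [-0.001  -0.0003  0.063 ] t 8.18 pos [0.4914 0.1205 0.0283]
```

>>> jog_arm(motion="40 -0.03 -0.002 0.016 0 0 0.03; 40 -0.07 -0.003 0.016 0 0 0.063; 40 -0.07 -0.003 0.016 0 0 0.063; 40 -0.07 -0.003 0.016 0 0 0.063; 40 -0.07 -0.003 0.016 0 0 0.063")

```text
time: 8.8
tool_pos: [0.5052, 0.0909, 0.0212]
tool_rot: [-0.0, 0.578, 0.816, 0.0]
contact_force: [-1.3, -0.1, -0.5]
gripper_width: 0.63
grasp_force: 63.5
```

Run:
```python
from h import *
go(hol(-.125,0,.02),HY+np.pi/2)
ims=[]
for c,ce in(('scene',(232,205)),('top',(225,205))):
  f=grab_frame(c);P=cloud(f)
  for t in('cassette_new','pile_top','holder_home','dial_grip','weighted_arm'):
    print(c,t,[(round(d['p'],2),np.round(d['at'],3).tolist()) for d in place_of(c,t)[:2]])
  ims.append(cv2.resize(f['color'][ce[1]-38:ce[1]+38,ce[0]-50:ce[0]+50],(395,300),interpolation=cv2.INTER_CUBIC)[:,:,::-1])
  # cassette in hand: points in tool frame
  s=state();q=s['tool_rot'];Rc=R.from_quat([q[1],q[2],q[3],q[0]]);L=Rc.inv().apply((P-s['tool_pos']).reshape(-1,3))*1000
  m=(f['range_z'].ravel()>0)&(L[:,0]<-20)&(L[:,0]>-105)&(abs(L[:,1])<45)&(L[:,2]<-20)&(L[:,2]>-60)
  k=L[m];print(len(k),np.round(np.percentile(k,[2,50,98],axis=0),1).tolist()); print(np.polyfit(k[:,0],k[:,2],1)); 
  if len(k)>20: print(cv2.minAreaRect(k[:,:2].astype(np.float32)))
cv2.imwrite('pics/c1.png',np.vstack(ims))
```

```text
cmd [-0.0062 -0.0038  0.0025] [ 0.     -0.0001  0.0047] t 8.8 pos [0.5052 0.0909 0.0212]
scene cassette_new [(0.92, [0.518, 0.062, 0.05]), (0.45, [0.552, -0.048, 0.024])]
scene pile_top [(0.64, [0.553, -0.046, 0.013]), (0.32, [0.455, -0.319, -0.003])]
scene holder_home [(0.89, [0.551, -0.039, 0.024]), (0.73, [0.554, -0.043, 0.017])]
scene dial_grip [(0.62, [0.464, -0.054, 0.022])]
scene weighted_arm [(0.47, [0.571, -0.104, 0.04])]
321 [[-92.1, -25.7, -38.1], [-57.9, 0.4, -34.9], [-21.7, 28.2, -30.2]]
[-9.56495576e-03 -3.52388018e+01]
((-57.168243408203125, 1.798431396484375), (74.15188598632812, 57.267127990722656), 0.0704631507396698)
top cassette_new [(0.71, [0.518, 0.057, 0.044]), (0.54, [0.555, -0.04, 0.027])]
top pile_top [(0.86, [0.549, -0.043, 0.017]), (0.23, [0.457, -0.055, 0.027])]
top holder_home [(0.69, [0.554, -0.044, 0.027])]
top dial_grip [(0.67, [0.458, -0.052, 0.03])]
top weighted_arm [(0.46, [0.57, -0.105, 0.046])]
330 [[-93.8, -27.4, -39.3], [-66.6, -4.1, -34.1], [-30.1, 26.7, -29.5]]
[ 1.56161438e-02 -3.31006371e+01]
((-60.41225051879883, 0.05234336853027344), (68.94093322753906, 56.254215240478516), 0.8927885293960571)
```

View pics/c1.png

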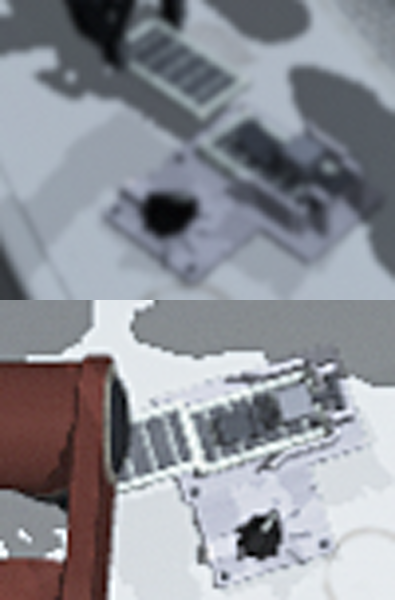

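The pictures show the cassette held square, lower crop (155,445), and in line with the pile at (265,415). I lower it to the pile level and start inserting.

```bash
sed -i 's/\[.550,-.045,.024\]/[.5512,-.044,.024]/' h.py
python3 - <<'E'
from h import *
go(hol(-.125,0,.0),HY+np.pi/2);go(hol(-.035,0,.0),HY+np.pi/2)
E
```

```text
cmd [-0.0032 -0.0006  0.0424] [0.     0.     0.0035] t 9.4 pos [0.5054 0.09   0.0212]
cmd [-0.1832 -0.0016  0.0424] [0.     0.     0.0035] t 9.4 pos [0.5054 0.09   0.0212]
```

>>> jog_arm(motion="40 -0.003 0 0.041 0 0 0.002; 40 -0.003 0 0.041 0 0 0.002; 40 -0.04 0 0.041 0 0 0.002; 40 -0.08 0 0.041 0 0 0.002; 40 -0.11 0 0.041 0 0 0.002")

```text
time: 10.02
tool_pos: [0.524, 0.0365, 0.0009]
tool_rot: [0.0, 0.58, 0.814, 0.0]
contact_force: [-0.2, 1.1, -2.1]
gripper_width: 0.631
grasp_force: 63.5
```

>>> jog_arm(motion="40 -0.015 0 0 0 0 0; 40 -0.03 0 0 0 0 0; 40 -0.045 0 0 0 0 0; 40 -0.06 0 0 0 0 0; 40 -0.07 0 0 0 0 0")

```text
time: 10.65
tool_pos: [0.5352, 0.0047, 0.0007]
tool_rot: [0.0, 0.58, 0.815, -0.0]
contact_force: [-0.1, 1.6, -2.7]
gripper_width: 0.628
grasp_force: 63.5
```

Run:
```python
from h import *
go(hol(-.023,0,-.003),HY+np.pi/2)
ims=[]
for c,ce in(('scene',(240,208)),('top',(230,200))):
  f=grab_frame(c);P=cloud(f)
  for t in('cassette_new','holder_home','weighted_arm'):
    print(c,t,[(round(d['p'],2),np.round(d['at'],3).tolist()) for d in place_of(c,t)[:2]])
  ims.append(cv2.resize(f['color'][ce[1]-38:ce[1]+38,ce[0]-50:ce[0]+50],(395,300),interpolation=cv2.INTER_CUBIC)[:,:,::-1])
cv2.imwrite('pics/c2.png',np.vstack(ims))
```

```text
cmd [-0.0265 -0.0015  0.0074] [-0.      0.      0.0016] t 10.65 pos [0.5352 0.0047 0.0007]
scene cassette_new [(0.57, [0.548, -0.029, 0.026]), (0.41, [0.456, -0.32, 0.001])]
scene holder_home [(0.66, [0.548, -0.04, 0.022])]
scene weighted_arm [(0.65, [0.571, -0.105, 0.041]), (0.34, [0.454, -0.32, -0.002])]
top cassette_new [(0.65, [0.546, -0.03, 0.023])]
top holder_home [(0.66, [0.552, -0.044, 0.027])]
top weighted_arm [(0.46, [0.57, -0.108, 0.046]), (0.26, [0.459, -0.051, 0.03])]
```

View pics/c2.png

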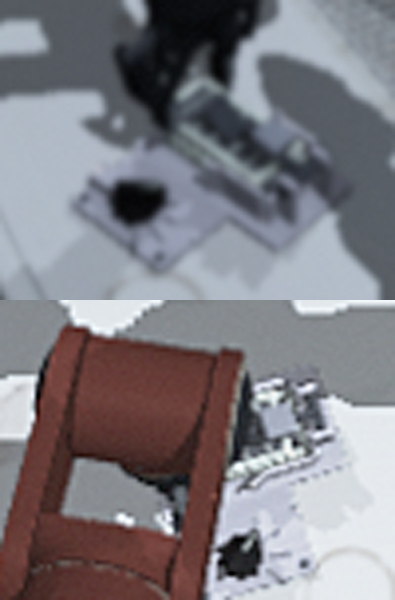

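The scene crop at (235,120) shows the cassette under the arm, with about 13 mm to go. I push on and lower it.

>>> jog_arm(motion="40 -0.008 0 0.003 0 0 0; 40 -0.014 0 0.005 0 0 0; 40 -0.02 0 0.006 0 0 0; 40 -0.024 0 0.006 0 0 0; 40 -0.024 0 0.006 0 0 0")

```text
time: 11.68
tool_pos: [0.539, -0.0067, -0.0023]
tool_rot: [0.0, 0.58, 0.815, -0.0]
contact_force: [-0.7, -0.5, -2.4]
gripper_width: 0.632
grasp_force: 63.5
```

>>> jog_arm(motion="40 -0.002 0 0 0 0 0; 40 -0.004 0 0 0 0 0; 40 -0.006 0 0 0 0 0; 40 -0.007 0 0 0 0 0; 40 -0.007 0 0 0 0 0")

```text
time: 12.3
tool_pos: [0.5398, -0.0088, -0.0025]
tool_rot: [-0.001, 0.58, 0.815, 0.0]
contact_force: [-0.9, 5.1, -1.8]
gripper_width: 0.629
grasp_force: 63.5
```

>>> jog_arm(motion="40 -0.002 0 0.001 0 0 0; 40 -0.004 0 0.002 0 0 0; 40 -0.004 0 0.002 0 0 0; 40 -0.004 0 0.002 0 0 0; 40 -0.004 0 0.002 0 0 0")

```text
time: 12.92
tool_pos: [0.5396, -0.0089, -0.0036]
tool_rot: [-0.002, 0.58, 0.815, 0.001]
contact_force: [-3.7, 13.0, 0.1]
gripper_width: 0.63
grasp_force: 63.8
```

The cassette is against the back stop: 13 N and no further motion. I relax the push, release and rise.

>>> jog_arm(motion="40 0.003 0 0 0 0 0; 85 0.003 0 0 0 0 0; 85 0.003 0 0 0 0 0; 85 0.003 0 -0.04 0 0 0; 85 0.003 0 -0.13 0 0 0")

```text
time: 13.55
tool_pos: [0.5386, -0.0105, 0.0604]
tool_rot: [-0.002, 0.58, 0.815, -0.001]
contact_force: [0.1, -0.3, 0.5]
gripper_width: 0.852
grasp_force: 0.0
```

>>> jog_arm(motion="85 0.1 -0.05 -0.1 0 0 0; 85 0.22 -0.05 -0.1 0 0 0; 60 0.3 -0.05 -0.1 0 0 0; 60 0.3 -0.05 -0.1 0 0 0; 60 0.3 -0.05 -0.1 0 0 0")

```text
time: 14.18
tool_pos: [0.4681, 0.1229, 0.1121]
tool_rot: [0.001, 0.58, 0.815, 0.0]
contact_force: [1.0, 0.6, 0.2]
gripper_width: 0.6
grasp_force: 0.0
```

Run:
```python
from h import *
ims=[]
for c,ce in(('scene',(238,210)),('top',(240,208))):
  f=grab_frame(c);P=cloud(f)
  for t in('cassette_new','pile_top','holder_home','dial_grip','weighted_arm'):
    print(c,t,[(round(d['p'],2),np.round(d['at'],3).tolist()) for d in place_of(c,t)[:2]])
  ims.append(cv2.resize(f['color'][ce[1]-32:ce[1]+32,ce[0]-42:ce[0]+42],(393,300),interpolation=cv2.INTER_CUBIC)[:,:,::-1])
  D=hol(-.008,-.088,.028); m=(np.hypot(P[...,0]-D[0],P[...,1]-D[1])<.035)&(P[...,2]>.027)&(P[...,2]<.05)
  k=P[m]*1000; print('dial',D,len(k),cv2.minAreaRect(k[:,:2].astype(np.float32)) if len(k)>4 else '')
cv2.imwrite('pics/c3.png',np.vstack(ims))
```

```text
scene cassette_new [(0.69, [0.554, -0.041, 0.021]), (0.18, [0.551, -0.045, 0.013])]
scene pile_top [(0.63, [0.466, -0.052, 0.023])]
scene holder_home [(0.73, [0.551, -0.039, 0.026]), (0.55, [0.546, -0.031, -0.001])]
scene dial_grip [(0.48, [0.46, -0.053, 0.025])]
scene weighted_arm [(0.58, [0.571, -0.106, 0.04]), (0.34, [0.67, 0.257, -0.0])]
dial [ 0.4605063  -0.05090307  0.028     ] 63 ((462.8582763671875, -54.47888946533203), (12.593017578125, 39.17682647705078), 57.52053451538086)
top cassette_new [(0.96, [0.553, -0.041, 0.018])]
top pile_top [(0.57, [0.548, -0.044, 0.02])]
top holder_home [(0.91, [0.553, -0.044, 0.029])]
top dial_grip [(0.52, [0.458, -0.049, 0.028])]
top weighted_arm [(0.52, [0.575, -0.105, 0.044])]
dial [ 0.4605063  -0.05090307  0.028     ] 47 ((461.5487365722656, -55.70863342285156), (11.525983810424805, 37.77593994140625), 58.22077941894531)
```

View pics/c3.png

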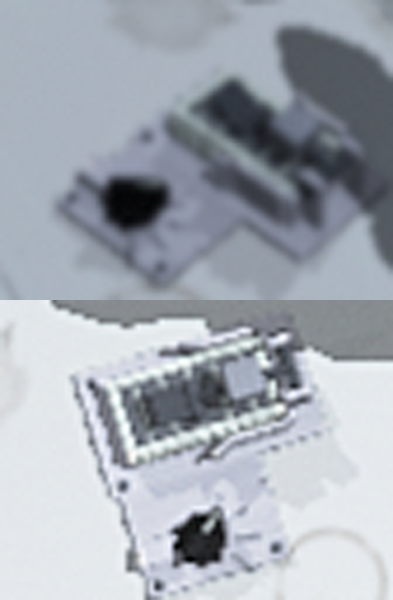

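The crops show the cassette home and square, lower crop (195,400), with the dial at (200,538). I refine the bar angle and holder yaw once.

Run:
```python
from h import *
A=[];B=[];C=[]
for c in('scene','top'):
  f=grab_frame(c);P=cloud(f)
  D=np.array([.462,-.055]); r=np.hypot(P[...,0]-D[0],P[...,1]-D[1])
  for zl in(.026,.030,.033):
    k=P[(r<.03)&(P[...,2]>zl)&(P[...,2]<.045)][:,:2]*1000; k0=k-k.mean(0)
    w,v=np.linalg.eigh(np.cov(k0.T)); print(c,zl,len(k),k.mean(0).round(1),'bar yaw',np.degrees(np.arctan2(v[1,1],v[0,1])).round(1),np.sqrt(w).round(1))
  m=cut_out(c,'cassette_new')[0]['pixels']; q=P[m]; q=q[(q[:,2]>.026)&(q[:,2]<.038)]
  print('cass',len(q),np.median(q[:,2]),cv2.minAreaRect((q[:,:2]*1000).astype(np.float32)))
  m=cut_out(c,'holder')[0]['pixels']; q=P[m]; q=q[(abs(q[:,2]-.008)<.006)]
  print('floor',len(q),cv2.minAreaRect((q[:,:2]*1000).astype(np.float32)))
```

```text
scene 0.026 65 [461.1 -54.8] bar yaw 148.4 [ 3.8 11.1]
scene 0.03 56 [461.8 -54.7] bar yaw 148.0 [ 3.9 11.4]
scene 0.033 48 [460.8 -53.6] bar yaw 149.7 [ 3.9 10.9]
cass 181 0.03158990249186722 ((543.6552124023438, -44.72807312011719), (50.08869171142578, 97.64252471923828), 28.06354331970215)
floor 832 ((520.0952758789062, -58.540008544921875), (172.4044952392578, 156.68338012695312), 18.054649353027344)
top 0.026 47 [461.2 -55.5] bar yaw 147.9 [ 3.4 11. ]
top 0.03 47 [461.2 -55.5] bar yaw 147.9 [ 3.4 11. ]
top 0.033 38 [461.9 -56. ] bar yaw 145.9 [ 3.3 11.1]
cass 389 0.031164552072417306 ((553.3052368164062, -46.61072540283203), (56.10769271850586, 108.13648223876953), 18.71537971496582)
floor 1071 ((518.1655883789062, -63.15083312988281), (167.71632385253906, 156.9511260986328), 20.478910446166992)
```

Run:
```python
from h import *
go([.4615,-.055,.05],np.radians(58))
```

```text
cmd [-0.3333 -0.1283  0.1234] [ 0.      0.     -0.4521] t 15.07 pos [0.4675 0.1235 0.1117]
```

>>> jog_arm(motion="50 -0.08 -0.03 0 0 0 -0.12; 45 -0.16 -0.06 0 0 0 -0.24; 45 -0.25 -0.095 0.03 0 0 -0.36; 45 -0.333 -0.128 0.09 0 0 -0.452; 45 -0.333 -0.128 0.123 0 0 -0.452")

```text
time: 15.7
tool_pos: [0.4608, -0.057, 0.0489]
tool_rot: [-0.001, 0.278, 0.961, -0.0]
contact_force: [0.4, -0.2, 0.1]
gripper_width: 0.451
grasp_force: 0.0
```

>>> jog_arm(motion="45 0 0 0 0 0 0; 45 0 0 0 0 0 0; 45 0 0 0 0 0 0; 45 0 0 0 0 0 0; 45 0 0 0 0 0 0")

```text
time: 16.32
tool_pos: [0.4619, -0.0546, 0.0507]
tool_rot: [0.0, 0.276, 0.961, 0.0]
contact_force: [-0.0, -0.3, 0.2]
gripper_width: 0.449
grasp_force: 0.0
```

```bash
sed -i 's/>.009)&/>.045)\&/' h.py
python3 - <<'E'
from h import *
go([.4615,-.055,.0],np.radians(58)); tips()
E
```

```text
cmd [ 0.0004 -0.0012  0.1013] [0.0002 0.0005 0.0002] t 16.32 pos [ 0.4619 -0.0546  0.0507]
[ 0.4619 -0.0546  0.0507] 0.449190295123798 [-0.  -0.3  0.2] 16.325
1 low pts local [[-11, 22, -30], [-8, 21, -31], [-11, 22, -34], [-9, 20, -36], [-11, 22, -38], [-9, 20, -40], [-9, 20, -44], [-12, 20, -44]]
-1 low pts local [[-11, -23, -28], [-8, -23, -28], [6, -25, -29], [3, -25, -29], [-8, -24, -34], [8, -26, -34], [-1, -30, -35], [-3, -30, -35]]
```

>>> jog_arm(motion="45 0 0 0.05 0 0 0; 45 0 0 0.09 0 0 0; 45 0 0 0.104 0 0 0; 0 0 0 0.104 0 0 0; 0 0 0 0.104 0 0 0")

```text
time: 17.0
tool_pos: [0.4623, -0.0545, -0.001]
tool_rot: [0.001, 0.276, 0.961, 0.001]
contact_force: [1.6, 2.9, -1.2]
gripper_width: 0.117
grasp_force: 61.5
```

>>> jog_arm(motion="0 0 0 0 0 0 0; 0 0 0 0 0 0 0; 0 0 0 0 0 0 0.1; 0 0 0 0 0 0 0.2; 0 0 0 0 0 0 0.3")

```text
time: 17.62
tool_pos: [0.4611, -0.0557, -0.001]
tool_rot: [-0.0, 0.485, 0.875, -0.001]
contact_force: [-5.4, 0.4, 5.5]
gripper_width: 0.117
grasp_force: 62.5
```

>>> jog_arm(motion="0 0 0 0 0 0 0.1; 0 0 0 0 0 0 0.2; 0 0 0 0 0 0 0.3; 0 0 0 0 0 0 0.35; 0 0 0 0 0 0 0.35")

```text
time: 18.25
tool_pos: [0.4593, -0.0567, -0.0011]
tool_rot: [-0.001, 0.693, 0.721, -0.004]
contact_force: [-10.5, -5.6, 10.4]
gripper_width: 0.119
grasp_force: 63.1
```

>>> jog_arm(motion="0 0 0 0 0 0 0; 45 0 0 0 0 0 0; 45 0 0 0 0 0 0; 45 0 0 -0.06 0 0 0; 45 0 0 -0.16 0 0 0")

```text
time: 18.88
tool_pos: [0.4599, -0.0544, 0.0771]
tool_rot: [-0.002, 0.694, 0.72, -0.001]
contact_force: [0.7, -0.3, 0.9]
gripper_width: 0.449
grasp_force: 0.0
```

>>> jog_arm(motion="45 0 0 -0.05 0 0 0; 45 0.1 0 -0.05 0 0 0; 45 0.2 0 -0.05 0 0 0; 45 0.3 0 -0.05 0 0 0; 45 0.35 0 -0.05 0 0 0")

```text
time: 19.5
tool_pos: [0.455, 0.1221, 0.1034]
tool_rot: [0.0, 0.693, 0.721, 0.0]
contact_force: [0.5, 0.7, 0.2]
gripper_width: 0.451
grasp_force: 0.0
```

```bash
cat > m.py <<'E'
from h import *
ims=[]
for c,ce in(('scene',(238,210)),('top',(240,208))):
  f=grab_frame(c);P=cloud(f)
  D=np.array([.462,-.055]); r=np.hypot(P[...,0]-D[0],P[...,1]-D[1])
  for zl in(.026,.030):
    k=P[(r<.03)&(P[...,2]>zl)&(P[...,2]<.045)][:,:2]*1000
    if len(k)<5: continue
    k0=k-k.mean(0)
    w,v=np.linalg.eigh(np.cov(k0.T)); print(c,zl,len(k),k.mean(0).round(1),'bar yaw',np.degrees(np.arctan2(v[1,1],v[0,1])).round(1),np.sqrt(w).round(1))
  print([(round(d['p'],2),np.round(d['at'],3).tolist()) for d in place_of(c,'cassette_new')[:1]])
  ims.append(cv2.resize(f['color'][ce[1]-32:ce[1]+32,ce[0]-42:ce[0]+42],(393,300),interpolation=cv2.INTER_CUBIC)[:,:,::-1])
cv2.imwrite('pics/c4.png',np.vstack(ims)); print(state()['time'],state()['tool_pos'])
E
python3 m.py
```

```text
scene 0.026 54 [459.7 -55.5] bar yaw 92.0 [ 3.5 11.7]
scene 0.03 47 [460.1 -54.9] bar yaw 91.4 [ 3.4 11.6]
[(0.85, [0.552, -0.038, 0.022])]
top 0.026 46 [459.9 -55.5] bar yaw 91.9 [ 3.5 10.9]
top 0.03 45 [459.9 -55.4] bar yaw 91.9 [ 3.5 11. ]
[(0.77, [0.55, -0.044, 0.019])]
19.7 [0.45518874 0.12001477 0.10319054]
```

View pics/c4.png

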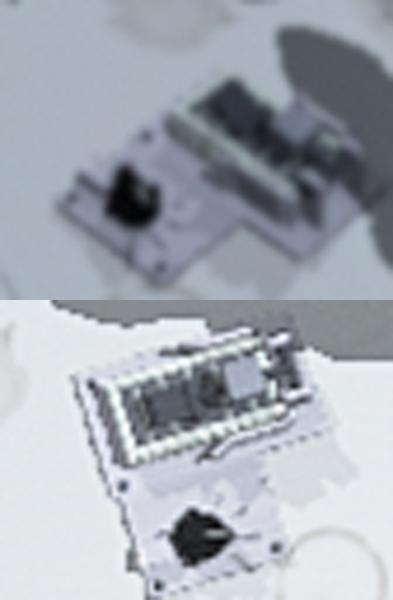

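The pointer at lower crop (205→228, 535) stands at holder-relative q ≈ 1.2. The bar's starting angle was not in a click, though, so I check the scale marks in a rectified view.

```bash
cat > o.py <<'E'
from h import *
D=np.array([.4607,-.0552]);ims=[]
n=390;sc=.00022
for c in('scene','top'):
  f=grab_frame(c);T=np.linalg.inv(f['world_from_camera'])
  j,i=np.meshgrid(np.arange(n),np.arange(n)); hx=(n/2-i)*sc; hy=(n/2-j)*sc  # up=+hx, left=+hy
  cs,sn=np.cos(HY),np.sin(HY)
  W=np.stack([D[0]+cs*hx-sn*hy,D[1]+sn*hx+cs*hy,np.full(hx.shape,.008),np.ones(hx.shape)],-1)@T.T
  p=cv2.projectPoints((W[...,:3]*[1,-1,-1]).reshape(-1,1,3),np.zeros(3),np.zeros(3),f['intrinsics'],np.array([f['k1'],0,0,0.]))[0].reshape(n,n,2).astype(np.float32)
  o=cv2.remap(f['color'],p[...,0],p[...,1],cv2.INTER_CUBIC)[:,:,::-1].copy()
  g=cv2.cvtColor(o,cv2.COLOR_BGR2GRAY)
  o=cv2.cvtColor(cv2.createCLAHE(3,(4,4)).apply(g),cv2.COLOR_GRAY2BGR)
  for q in(0,.6,1.2,1.8):
    a=.9-q; d=np.array([-np.sin(a),-np.cos(a)]); r1,r2=.037/sc,.042/sc
    cv2.line(o,tuple(np.int32(n/2+d*r1)),tuple(np.int32(n/2+d*r2)),(0,0,255),2)
  ims.append(o)
cv2.imwrite('pics/o.png',np.hstack(ims))
E
python3 o.py; python3 m.py
```

```text
scene 0.026 53 [459.6 -55.3] bar yaw 91.6 [ 3.5 11.9]
scene 0.03 44 [460.  -54.4] bar yaw 90.2 [ 3.5 11.5]
[(0.6, [0.553, -0.042, 0.023])]
top 0.026 46 [459.8 -55.7] bar yaw 92.5 [ 3.4 10.8]
top 0.03 46 [459.8 -55.7] bar yaw 92.5 [ 3.4 10.8]
[(0.92, [0.554, -0.044, 0.016])]
20.0 [0.45529233 0.11927444 0.10322404]
```

View pics/o.png

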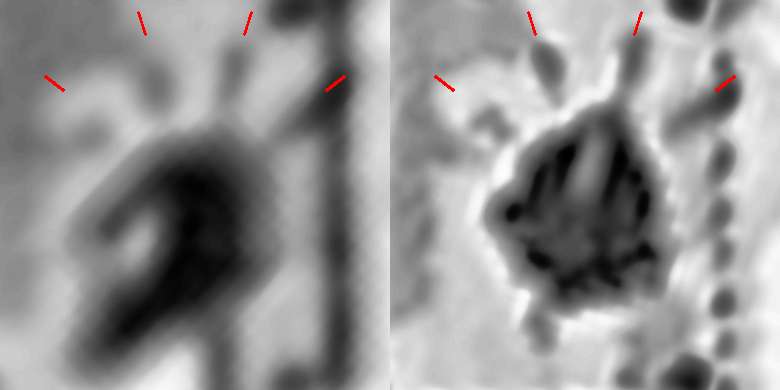

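The rectified view shows the four scale marks on the red rays at q = 0, 0.6, 1.2 and 1.8. The pointer, right half (595,165), aims at the third. I hand the job in.

```bash
python3 -c "
from plant import *
print(job_done())"
```

```text
the job is handed in; nothing more can be done
None
```

I handed the job in. The camera shows the long cassette home and square under the weighted arm and the dial pointing at the third mark; `job_done()` returned no verdict.

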